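Put the bucking bars back in their labelled bays

TASK

Two steel bucking bars have been left lying on the sheet-metal bench. Put each one back into the rack bay whose roof label shows its outline: slide it in flat from the front, shank first under the low roof, straight and fully home against the back stop, its head left outside. Leave the T-shaped bar in its bay, and the other tools and containers where they are.

Things in the scene. Friction and masses are not known exactly. Their poses are not given: they have to be found in the camera images.
- bar_foot: dark steel bar lying flat on the bench, 22 mm thick, 0.5 to 0.8 kg: straight shank 26 mm wide, 95 mm long, with a one-sided head like an L (x -35 to 0 mm, y -13 to +43). Origin: underside, shank centre line, where shank and head join; x along the shank to its free end (x = +95), z up. Balances 18 mm from the origin along +x
- bar_round: dark steel bar lying flat on the bench, 22 mm thick, 0.5 to 0.8 kg: straight shank 26 mm wide, 95 mm long, with a round disc head, 54 mm across, centred at x = -25 mm. Origin: underside, shank centre line, where shank and head join; x along the shank to its free end (x = +95), z up. Balances 18 mm from the origin along +x
- bar_tee: dark steel bar lying flat on the bench, 22 mm thick, 0.5 to 0.8 kg: straight shank 26 mm wide, 95 mm long, with a crosspiece head like a T (x -35 to 0 mm, y -33 to +33). Origin: underside, shank centre line, where shank and head join; x along the shank to its free end (x = +95), z up. Balances 18 mm from the origin along +x. Already home in its bay
- bay_foot: fixed plywood bay, empty slot open at the front; roof label: raised dark outline, 0.65 size, of the L-shaped bar, head towards the mouth. Slot 36 mm wide, 36 high, 55 deep from mouth to back stop, floor is the bench. Origin: on the bench, centre of the mouth; x into the slot, z up. Bar fully home: its origin at x = -40 mm, y = 0 here, its x along this x, head outside
- bay_round: fixed plywood bay, empty slot open at the front; roof label: raised dark outline, 0.65 size, of the round-headed bar, head towards the mouth. Slot 36 mm wide, 36 high, 55 deep from mouth to back stop, floor is the bench. Origin: on the bench, centre of the mouth; x into the slot, z up. Bar fully home: its origin at x = -40 mm, y = 0 here, its x along this x, head outside
- bay_tee: fixed plywood bay, slot holding the T bar, open at the front; roof label: raised dark outline, 0.65 size, of the T-shaped bar, head towards the mouth. Slot 36 mm wide, 36 high, 55 deep from mouth to back stop, floor is the bench. Origin: on the bench, centre of the mouth; x into the slot, z up. Bar fully home: its origin at x = -40 mm, y = 0 here, its x along this x, head outside
- rack: fixed dark wooden back board, 310 x 12 x 50 mm tall, behind three bays that stand side by side, 100 mm apart, in an order that changes. Origin: on the bench, in line with the mouths, middle of the three; x away from the robot, board face at x = +101 mm. Bays: cheeks solid, roof top at 42 mm, roof 98 mm wide, 100 mm deep from the mouth, back stop 20 mm high
- hammer: bystander: a hammer with a wooden handle, 280 mm long, lying at the robot's left; origin at the middle of its underside
- wrench: bystander: a steel wrench, 170 mm long, lying at the robot's right; origin at the middle of its underside
- jar: bystander: a white plastic jar with a metal cap, 56 mm in diameter, 70 mm tall, standing at the robot's right; origin at the centre of its underside
- tin: bystander: a plain metal can, 70 mm in diameter, 60 mm tall, standing at the robot's left; origin at the centre of its underside
- hardwood_block: bystander: a pale wooden block 90 x 50 x 45 mm, at the robot's right; origin at the centre of its underside
There are look-alikes about, which are no part of the job. What is shaped like the bar_round but orange is not meant. What is shaped like the bar_foot but green is not meant.

How it is judged:
At the end, for the whole second after the job is handed in: The L-shaped and the round-headed bar each lie flat on the bench in the bay labelled with their outline: within 7 mm of fully home (against the back stop), origin within 12 mm of the bay's centre line, within 0.15 rad of straight, at rest. The T-shaped bar is within 15 mm of where it was (x of bar_foot in the frame of bay_foot between -0.047 and -0.033 m and y of bar_foot in the frame of bay_foot between -0.012 and 0.012 m and height (world z) of each of bar_foot, bar_round below 0.006 m and angle between each of bar_foot, bar_round's own z axis and vertical below 0.1 rad and angle between the x axis of bar_foot and the x axis of bay_foot, either way round below 0.15 rad and linear speed of each of bar_foot, bar_round below 0.02 m/s and x of bar_round in the frame of bay_round between -0.047 and -0.033 m and y of bar_round in the frame of bay_round between -0.012 and 0.012 m and angle between the x axis of bar_round and the x axis of bay_round, either way round below 0.15 rad and distance of bar_tee from where it was at the start of the episode below 0.015 m); the robot touches nothing.
It fails at once if the T-shaped bar is moved by more than 30 mm (distance of bar_tee from where it was at the start of the episode above 0.03 m).
It fails at once if a bystander (hammer, wrench, jar, tin or wooden block) is moved by more than 30 mm (distance of any of hammer, wrench, jar, tin, hardwood_block from where it was at the start of the episode above 0.03 m).
It also fails if it takes over 72 s, if anything falls off the work surface, if the arm or the gripper's body presses on something with over 40 N, if the wrist force passes 120 N, or if a joint passes its speed limit or range.

ROBOT

A 6-joint arm with a two-finger parallel gripper is mounted at the origin on the work surface. World frame = base frame: x ahead of the robot, y to its left, z up, the work surface at z = 0. Lengths are in m, angles in rad, forces in N, time in s.
With the tool pointing down it reaches from about 0.275 to 0.725 m from the base axis. Payload 5.6 kg.
Tool frame: the origin (TCP) lies midway between the tips of the shut fingers; the grasp point (between the pads) lies 19 mm behind it (manip.pinch_z is the distance from the TCP to the grasp point, in m); z points along the fingers, y is the line along which they close (so a half turn about z gives the same grasp; the last joint's range is limited). The gripper opens to 85 mm and grips with 20 to 120 N. Pads are 22 mm wide; open, the fingers measure 114 mm over their backs; the gripper's body (76 mm by 85 mm) begins 54 mm behind the grasp point. The pads swing forward as they close: fully open they stand 13 mm farther back than shut.
Start: joints at [1.494, 0.255, 0.108, 0, -1.424, -0.285], TCP at [0.195, 0.514, 0.192] pointing down, gripper open.
Joint ranges: [-2.95, 2.95], [-1.21, 1.97], [-1.09, 1.5], [-2.87, 1.71], [-2.94, -0.07], [-3.05, 3.05]. Speed limits (rad/s): [2.57, 2.57, 3.14, 3.14, 3.14, 3.14].

INTERFACE

Orientations are given as a unit quaternion [w, x, y, z].
In Python, from bench import manip gives the robot as it stands. The module is installed in compiled form; this text tells all that it offers.
- The arm moves only by the tool play_rows, never from a script. Its argument "rows" is a list of rows, each a list of 5 numbers: the finger opening in m, from 0 to 0.0854, then the shift along the tool's x, y, z in m, then the turn about the tool's z in degrees. In form: [[fingers, x, y, z, roll], ...]. A call has 1 to 20 rows; each row is the pose to reach, as a shift and turn from the pose commanded when the call began, along the tool's axes at that moment; what a row does not reach only later rows make up. A row lasts 1/8 s, in which the tool goes at most 62.5 mm and 10.7 degrees, less where a joint would pass 70% of its speed; a pose out of reach is approached as far as the arm can. A call with a gripper value outside its range is refused whole. The fingers move at their own pace and stop on an object; "squeeze" is the grip in N (left out, the last holds). Time passes only in rows, so rows that repeat a pose let the fingers close. It gives the time, the measured TCP pose, the force, the opening and the grip force at its end, in the units of the state.
- manip.get_state(): the state, without advancing time (a new reading comes with each control period).
- manip.get_image(name): name is "scene" or "top" or "wrist"; returns the picture (420x560x3 uint8, red, green, blue); there is no depth.
- manip.calibration(name): a dict with "intrinsics" (3x3 intrinsics, pixels), "extrinsics" (4x4, takes a point from world to camera coordinates). Camera axes: x right, y up, looking along -z (the intrinsics and any distortion apply to the point x, -y, -z); pixel columns grow to the right and rows downward; lengths in m; the calibration is good to about 2 mm. A picture is of the moment at which its call begins: read the wrist's pose just before it. calibration takes no time and is no camera call; for the wrist camera it gives the pose at the moment of the call.
- manip.sign_off(): hands the job in; it is judged then, once.
The state is a dict: "time_s": time; "joint_pos": joint angles; "qd": joint speeds; "effort": joint torques, N m; "tool_pos": TCP position; "ee_rot": TCP orientation; "force": force on the tool from outside, world axes, zero at the start; "moment": the same for the moment, N m; "gripper_width": finger opening in m; "finger_force": force on a finger pad.
Only numpy, scipy, OpenCV 4.12 (cv2) and the standard library are available. Lean on these libraries where they do the work, as an engineer would, in place of code of your own. Each camera call takes 0.05 s, during which the arm holds its last target. There are 200 camera calls.

## Working session

There is one attempt and no reset: what is moved stays moved. The work goes in short steps, Python scripts to look and compute and a tool call to move; the robot and the scene stay as the last step left them, time stands still between calls to the robot, and variables do not carry over. Pictures are saved under pics/ and viewed, at most 10 in all, crops included, and the job is handed in when it is done.

Besides the shell and the picture viewer there is one more tool, called after "Emit:" as a command line: name --pt "numbers of a row" for each row, then --argument value for the rest. play_rows: Moves the arm, as the interface text tells. Its arguments: {"type":"object","properties":{"rows":{"type":"array","items":{"type":"array","items":{"type":"number"}}},"squeeze":{"type":"number"}},"required":["rows"]}

```bash
mkdir -p pics; cat > h.py <<'E'
import numpy as np, cv2
from bench import manip
def save(n,im,s=1): cv2.imwrite('pics/'+n,cv2.resize(cv2.cvtColor(im,cv2.COLOR_RGB2BGR),None,fx=s,fy=s,interpolation=cv2.INTER_CUBIC))
def ray(c,uv):
    K=np.array(c['intrinsics']);E=np.array(c['extrinsics'])
    p=np.linalg.inv(K)@[uv[0],uv[1],1]; d=E[:3,:3].T@np.array([p[0],-p[1],-p[2]])
    o=-E[:3,:3].T@E[:3,3]; return o,d
def onz(c,uv,z):
    o,d=ray(c,uv); return o+d*(z-o[2])/d[2]
def proj(c,P):
    K=np.array(c['intrinsics']);E=np.array(c['extrinsics'])
    q=E[:3,:3]@np.array(P)+E[:3,3]; q=K@np.array([q[0],-q[1],-q[2]]); return q[:2]/q[2]
def two(c1,u1,c2,u2):
    o1,d1=ray(c1,u1);o2,d2=ray(c2,u2)
    s=np.linalg.lstsq(np.c_[d1,-d2],o2-o1,rcond=None)[0]
    a=o1+s[0]*d1;b=o2+s[1]*d2; return (a+b)/2,np.linalg.norm(a-b)
E
python3 - <<'E'
from h import *
import pickle
d={}
for n in ['top','scene']:
    im=manip.get_image(n); c=manip.calibration(n); d[n]=(im,c); save(n+'0.png',im,1.42)
    print(n,list(c.keys()),np.round(-np.array(c['extrinsics'])[:3,:3].T@np.array(c['extrinsics'])[:3,3],3))
pickle.dump(d,open('d0.pkl','wb'))
s=manip.get_state();print(s['tool_pos'],s['ee_rot'],s['time_s'],manip.pinch_z)
E
```

```text
top ['intrinsics', 'extrinsics'] [0.342 0.025 1.546]
scene ['intrinsics', 'extrinsics'] [1.123 0.786 1.218]
[0.19445788 0.51394481 0.19111539] [ 8.21080926e-04  9.83677757e-01 -1.79937167e-01 -1.09779368e-04] 0.1 0.0187
```

View pics/top0.png

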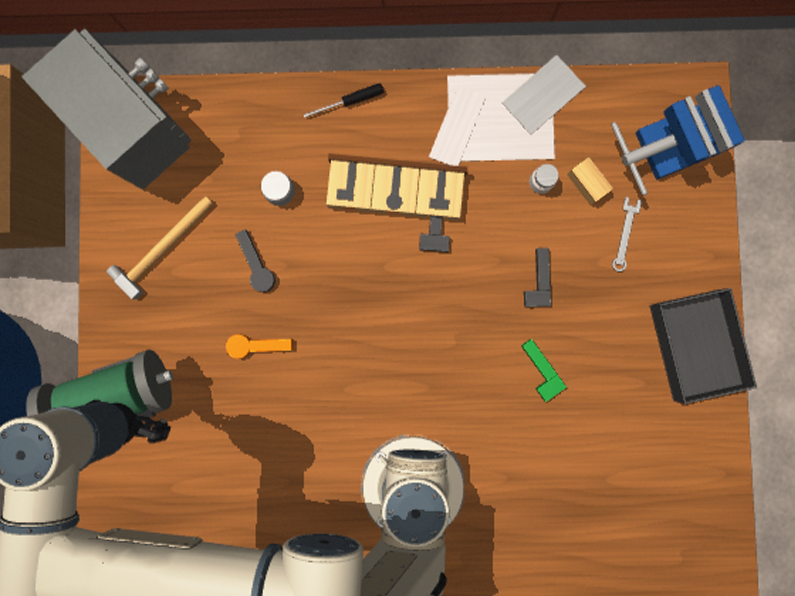

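View pics/scene0.png

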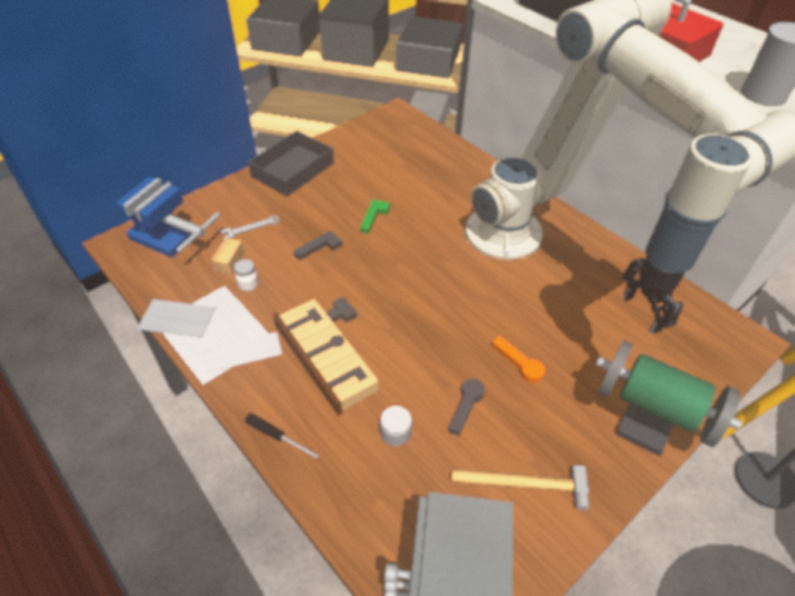

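Top view (795 px wide view): dark round bar has its head at (263,280), and dark L bar has its head at (538,298). The orange round (258,345) and green L (545,370) are look-alikes, so the dark ones are meant. The bays from left to right are L (347,182), round (395,185) and T (440,190); the T bar sits in the right one. Next I'll measure.

```bash
cat >> h.py <<'E'
def comps(m,amin):
    n,l,st,ce=cv2.connectedComponentsWithStats(m.astype(np.uint8))
    return [(st[i,4],ce[i],(l==i).astype(np.uint8)) for i in range(1,n) if st[i,4]>amin]
def dark(im):
    h=cv2.cvtColor(im,cv2.COLOR_RGB2HSV).astype(int); return (h[...,1]<75)&(h[...,2]<105)
def barpose(c,m,z=.022):
    """mask -> origin, direction, using head/shank split on the plane z (0.5mm grid)"""
    k=max(cv2.findContours(m,0,cv2.CHAIN_APPROX_NONE)[0],key=len)[:,0].astype(float)
    P=np.array([onz(c,p,z)[:2] for p in k])*2000; o=P.min(0)-40
    g=np.zeros((700,700),np.uint8); cv2.fillPoly(g,[np.round(P-o).astype(np.int32)],1)
    K=lambda d:cv2.getStructuringElement(cv2.MORPH_ELLIPSE,(d,d))
    hd=cv2.morphologyEx(g,cv2.MORPH_OPEN,K(65)); sh=g&~cv2.dilate(hd,K(25))&1
    sh=max(comps(sh,100),key=lambda t:t[0])[2]
    q=cv2.findContours(sh,0,cv2.CHAIN_APPROX_NONE)[0][0]; r=cv2.minAreaRect(q)
    hc=np.argwhere(hd)[:,::-1].mean(0); bp=cv2.boxPoints(r)
    e=[bp[1]-bp[0],bp[2]-bp[1]]; e=max(e,key=np.linalg.norm); u=e/np.linalg.norm(e)
    ctr=np.array(r[0]); u=u*np.sign(u@(ctr-hc))
    tip=ctr+u*max(r[1])/2; gp=np.argwhere(g)[:,::-1]; s=gp@u; 
    L=(s.max()-s.min())/2; org=(tip+o)/2-95*u
    return org,u,np.degrees(np.arctan2(u[1],u[0])),L,min(r[1])/2,(tip+o)/2
E
python3 - <<'E'
from h import *
import pickle
d=pickle.load(open('d0.pkl','rb'))
im,c=d['top'];im2,c2=d['scene']
pts={}
for a,ce,m in comps(dark(im),150):
    w=onz(c,ce,.022)
    if 0.2<w[0]<.75 and abs(w[1])<.5:
        try: r=barpose(c,m); print('top',a,np.round(ce*1.42),[np.round(x,2) for x in r])
        except Exception as e: print('top',a,np.round(ce*1.42),w,e); continue
        if a<1500:pts[tuple(np.round(w[:2],2))]=ce
for a,ce,m in comps(dark(im2),150):
    w=onz(c2,ce,.022)
    for k,ct in pts.items():
        if np.hypot(*(w[:2]-k))<.05: print('two',k,two(c,ct,c2,ce))
h=cv2.cvtColor(im,cv2.COLOR_RGB2HSV).astype(int)
y=(h[...,2]>185)&(h[...,0]>14)&(h[...,0]<32)&(h[...,1]>60)
y=cv2.morphologyEx(y.astype(np.uint8),cv2.MORPH_CLOSE,np.ones((3,3)))
for a,ce,m in comps(y,500):
    q=cv2.findContours(m,0,cv2.CHAIN_APPROX_NONE)[0][0]
    bp=cv2.boxPoints(cv2.minAreaRect(q)); print(a,np.round(ce*1.42),[np.round(onz(c,p,.042)[:2],3) for p in bp])
w=manip.calibration('wrist');R=np.array(w['extrinsics']);print('wristcam',-R[:3,:3].T@R[:3,3],R[:3,:3],w['intrinsics'])
E
```

```text
top 156 [348. 183.] [array([nan, nan]), array([nan, nan]), np.float64(nan), np.float64(nan), np.float64(33.39), array([nan, nan])]
top 166 [395. 190.] [array([nan, nan]), array([nan, nan]), np.float64(nan), np.float64(nan), np.float64(29.0), array([nan, nan])]
top 170 [440. 194.] [array([nan, nan]), array([nan, nan]), np.float64(nan), np.float64(nan), np.float64(38.5), array([nan, nan])]
top 320 [434. 237.] [array([505.84, -61.34]), array([ 1.  , -0.03]), np.float64(-1.85), np.float64(77.48), np.float64(22.68), array([600.79, -64.41])]
top 446 [255. 264.] [array([488.75, 335.44]), array([0.92, 0.4 ]), np.float64(23.47), np.float64(145.4), np.float64(25.25), array([575.89, 373.27])]
top 467 [540. 282.] [array([ 426.54, -299.55]), array([1., 0.]), np.float64(0.0), np.float64(127.0), np.float64(28.0), array([ 521.54, -299.55])]
2314 [395. 188.] [array([0.629, 0.18 ]), array([0.728, 0.169]), array([ 0.692, -0.128]), array([ 0.594, -0.116])]
wristcam [0.26553392 0.48692829 0.37350631] [[-0.35390722 -0.93527527  0.00313829]
 [ 0.89265075 -0.33877583 -0.29733074]
 [ 0.27914926 -0.1024261   0.95476939]] [[298.5864425    0.         279.42726342]
 [  0.         298.5864425  206.40157054]
 [  0.           0.           1.        ]]h.py:31: RuntimeWarning: Mean of empty slice.
  hc=np.argwhere(hd)[:,::-1].mean(0); bp=cv2.boxPoints(r)
  ret = um.true_divide(
```

Emit:
play_rows --pt "0.07 0.353 0.049 0 -44" --pt "0.07 0.353 0.049 0 -44" --pt "0.07 0.353 0.049 0 -44" --pt "0.07 0.353 0.049 0 -44" --pt "0.07 0.353 0.049 0 -44" --pt "0.07 0.353 0.049 0 -44" --pt "0.07 0.353 0.049 0 -44" --pt "0.07 0.353 0.049 0 -44" --pt "0.07 0.353 0.049 0 -44" --pt "0.07 0.353 0.049 0 -44"

```text
time_s: 1.35
tool_pos: [0.5065, 0.3445, 0.1922]
ee_rot: [-0.0, 0.979, 0.203, 0.0]
force: [0.1, -0.0, 0.4]
gripper_width: 0.0701
finger_force: 0.0
```

```bash
cat >> h.py <<'E'
def look(n,s=1):
    st=manip.get_state(); c=manip.calibration('wrist'); im=manip.get_image('wrist'); save(n+'.png',im,s)
    import pickle; pickle.dump((im,c,st),open(n+'.pkl','wb'))
    q=st['ee_rot']; w,x,y,z=q; X=np.array([1-2*(y*y+z*z),2*(x*y+w*z),2*(x*z-w*y)])
    print('t',st['time_s'],'tcp',np.round(st['tool_pos'],4),'toolx yaw',np.degrees(np.arctan2(X[1],X[0])),'j',np.round(st['joint_pos'],2))
    return im,c,st
E
python3 - <<'E'
from h import *
im,c,st=look('w1',1.42)
for a,ce,m in comps(dark(im),800):
    try: r=barpose(c,m); print(a,np.round(ce*1.42),[np.round(x,2) for x in r])
    except Exception as e: print(a,np.round(ce*1.42),e)
E
```

```text
t 1.35 tcp [0.5065 0.3445 0.1922] toolx yaw 23.37842145211515 j [ 0.85  0.38  0.29 -0.   -1.48  1.13]
1511 [398. 286.] [array([458.03, 325.68]), array([0.93, 0.36]), np.float64(20.81), np.float64(110.1), np.float64(22.16), array([546.84, 359.43])]
41766 [331. 512.] [array([232.67,  91.07]), array([ 0.03, -1.  ]), np.float64(-88.45), np.float64(281.63), np.float64(18.52), array([235.24,  -3.9 ])]
```

View pics/w1.png

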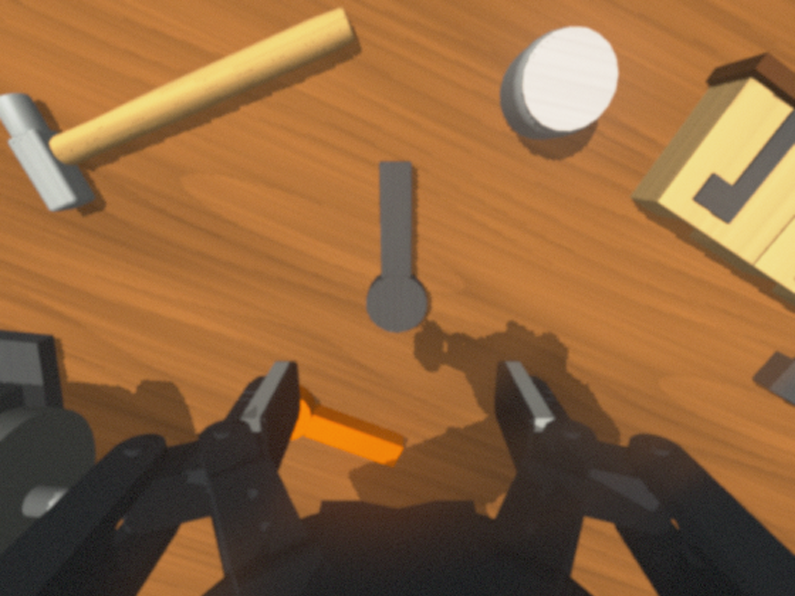

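The picture shows the dark round bar with its tip at (397,162) and disc at (397,302), below the wrist. The orange look-alike is under the fingers at (350,430), and the L bay is on the right.

```bash
sed -i 's/return (h\[...,1\]<75)&(h\[...,2\]<105)/return (h[...,1]<95)\&(h[...,2]<130)/' h.py; python3 - <<'E'
from h import *
import pickle
im,c,st=pickle.load(open('w1.pkl','rb'))
h=cv2.cvtColor(im,cv2.COLOR_RGB2HSV)
print([h[y,280] for y in range(110,240,12)])
for a,ce,m in comps(dark(im),800):
    if a<9000:
        ys,xs=np.where(m); r=barpose(c,m); print(a,np.round(ce*1.42),xs.min(),xs.max(),ys.min(),ys.max(),[np.round(x,2) for x in r])
d=pickle.load(open('d0.pkl','rb'));it,ct=d['top']
for u,v in ((280,115),(280,212)):  # tip, disc centre: wrist vs top
    pass
for a,ce,m in comps(dark(it),150):
    if abs(ce[0]-180)<15:
        print('top',barpose(ct,m))
        wc=[x for x in comps(dark(im),800) if x[0]<9000][0]
        # mask centroids as common point
        print('two-view',two(c,wc[1],ct,ce))
E
```

```text
[array([ 14, 169, 172], dtype=uint8), array([ 10,  28, 108], dtype=uint8), array([ 18,  29, 107], dtype=uint8), array([ 14,  31, 107], dtype=uint8), array([ 14,  26, 106], dtype=uint8), array([ 20,  15, 104], dtype=uint8), array([ 17,  17, 104], dtype=uint8), array([ 19,  28, 101], dtype=uint8), array([ 11,  27, 105], dtype=uint8), array([ 15,  20, 102], dtype=uint8), array([ 12,  13, 102], dtype=uint8)]
802 [ 59. 158.] 13 66 66 148 [array([nan, nan]), array([nan, nan]), np.float64(nan), np.float64(nan), np.float64(33.99), array([nan, nan])]
1524 [747. 175.] 489 559 77 155 [array([nan, nan]), array([nan, nan]), np.float64(nan), np.float64(nan), np.float64(38.12), array([nan, nan])]
3121 [396. 255.] 258 300 114 233 [array([488.29, 336.39]), array([0.91, 0.41]), np.float64(24.01), np.float64(145.04), np.float64(25.35), array([575.07, 375.04])]
top (array([488.48447713, 335.95664246]), array([0.91583365, 0.40155783]), np.float64(23.6756026816242), np.float64(145.378024995327), 26.693029403686523, array([575.48867407, 374.10463659]))
two-view (array([0.52282734, 0.31821465, 0.37257018]), np.float64(0.15079390506292717))h.py:31: RuntimeWarning: Mean of empty slice.
  hc=np.argwhere(hd)[:,::-1].mean(0); bp=cv2.boxPoints(r)
  ret = um.true_divide(
```

```bash
python3 - <<'E'
from h import *
import pickle
im,c,st=pickle.load(open('w1.pkl','rb'));it,ct=pickle.load(open('d0.pkl','rb'))['top']
a=[x for x in comps(dark(im),800) if 2500<x[0]<5000][0]
b=[x for x in comps(dark(it),150) if abs(x[1][0]-180)<15][0]
print(two(c,a[1],ct,b[1]))
E
```

```text
(array([0.50233283, 0.34359002, 0.00745615]), np.float64(0.0014327131429091762))
```

Emit:
play_rows --pt "0.06 0 0 0.06 -0.5" --pt "0.06 0 0 0.12 -0.5" --pt "0.06 0 0 0.155 -0.5" --pt "0.06 0 0 0.155 -0.5"

```text
time_s: 1.9
tool_pos: [0.5053, 0.3424, 0.0343]
ee_rot: [0.002, 0.978, 0.206, -0.003]
force: [-0.5, 0.3, 1.4]
gripper_width: 0.0599
finger_force: 0.0
```

The two views put the bar low on the bench (height about 1 cm, within the calibration error), so it lies flat as described. Now I'll descend and grip.

Emit:
play_rows --pt "0.06 0.001 0 0.015 0" --pt "0.06 0.001 0 0.03 0" --pt "0.06 0.001 0 0.03 0" --pt "0.02 0.001 0 0.03 0" --pt "0.02 0.001 0 0.03 0" --pt "0.02 0.001 0 0.03 0" --pt "0.02 0.001 0 0.03 0" --pt "0.02 0.001 0 0.03 0" --squeeze 60

```text
time_s: 2.9
tool_pos: [0.5084, 0.344, 0.007]
ee_rot: [-0.0, 0.979, 0.206, 0.0]
force: [0.4, -0.6, 0.2]
gripper_width: 0.0201
finger_force: 0.0
```

```bash
python3 - <<'E'
from h import *
look('w2',1)
E
```

```text
t 2.9 tcp [0.5084 0.344  0.007 ] toolx yaw 23.771236477597785 j [ 0.85  0.49 -0.03  0.   -1.05  1.14]
```

View pics/w2.png

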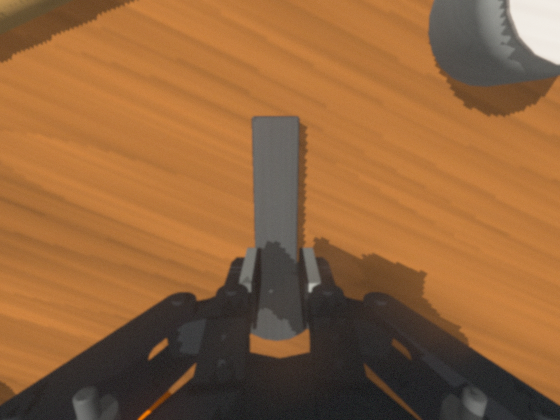

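The bar lies squarely between the pads (seen at (258–303, 265)), but nothing is gripped yet, so I'll close further.

Emit:
play_rows --pt "0 0 0 0 0" --pt "0 0 0 0 0" --pt "0 0 0 0 0" --pt "0 0 0 0 0" --squeeze 60

```text
time_s: 3.45
tool_pos: [0.5084, 0.344, 0.0069]
ee_rot: [0.0, 0.979, 0.206, 0.0]
force: [0.9, -0.4, 1.5]
gripper_width: 0.0003
finger_force: 0.0
```

```bash
python3 - <<'E'
from h import *
im,c,st=look('w3',1)
print(proj(c,st['tool_pos']), {k:np.round(st[k],3) for k in ('force','gripper_width','finger_force')})
E
```

```text
t 3.45 tcp [0.5084 0.344  0.0069] toolx yaw 23.768542818959595 j [ 0.85  0.49 -0.03  0.   -1.05  1.14]
[278.57689912 233.50994505] {'force': array([ 0.915, -0.407,  1.508]), 'gripper_width': np.float64(0.0), 'finger_force': np.float64(0.0)}
```

View pics/w3.png

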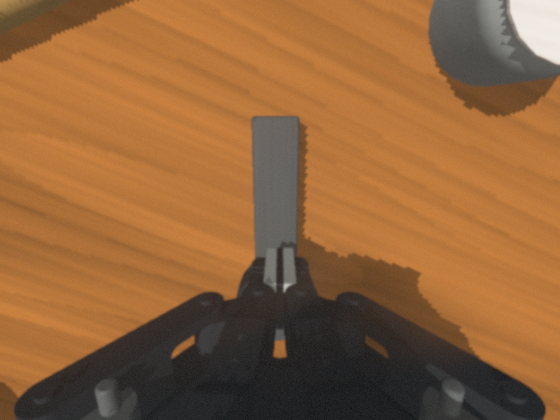

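```bash
python3 - <<'E'
from h import *
import pickle
im,c,st=pickle.load(open('w3.pkl','rb'))
t=st['tool_pos']
for b in (0,.005,.01,.015,.02,.025,.03,.04): print(b,np.round(proj(c,t+[0,0,b]),1))
d=dark(im)
for row in (122,140,200,235):
    x=np.where(d[row,200:350])[0]+200
    for z in (.0,.011,.022): print(row,z,x.min(),x.max(),round(1e3*np.linalg.norm(onz(c,(x.min()-.5,row),z)-onz(c,(x.max()+.5,row),z)),1),np.round(onz(c,(x.mean(),117),z),4))
it,ct=pickle.load(open('d0.pkl','rb'))['top']
i1,c1,_=pickle.load(open('w1.pkl','rb'))
m=d.copy(); ys,xs=np.where(d[100:130,240:310]); print('tip row',ys.min()+100)
print('tip w1/w3',two(c,(276,116),c1,(279.5,113.5)))
E
```

```text
0 [278.6 233.5]
0.005 [278.6 236.5]
0.01 [278.5 239.7]
0.015 [278.5 243. ]
0.02 [278.5 246.5]
0.025 [278.5 250.1]
0.03 [278.5 254. ]
0.04 [278.4 262.5]
122 0.0 252 298 28.7 [0.5747 0.3756 0.    ]
122 0.011 252 298 27.0 [0.5749 0.3755 0.011 ]
122 0.022 252 298 25.3 [0.5751 0.3754 0.022 ]
140 0.0 253 298 28.6 [0.5749 0.3753 0.    ]
140 0.011 253 298 26.9 [0.575  0.3752 0.011 ]
140 0.022 253 298 25.2 [0.5752 0.3752 0.022 ]
200 0.0 254 297 29.0 [0.5749 0.3753 0.    ]
200 0.011 254 297 27.3 [0.575  0.3752 0.011 ]
200 0.022 254 297 25.7 [0.5752 0.3752 0.022 ]
235 0.0 255 296 28.8 [0.5749 0.3753 0.    ]
235 0.011 255 296 27.1 [0.575  0.3752 0.011 ]
235 0.022 255 296 25.4 [0.5752 0.3752 0.022 ]
tip row 116
tip w1/w3 (array([0.57626951, 0.37429307, 0.08456789]), np.float64(0.0011114504892272398))
```

The fingers shut above the bar. The visible tips sit about 20 mm or more behind the nominal TCP, so I'll open a little and feel my way down.

Emit:
play_rows --pt "0.05 0 0 0 0" --pt "0.05 0 0 0 0" --pt "0.05 0 0 0 0" --pt "0.05 0 0 0.004 0" --pt "0.05 0 0 0.008 0" --pt "0.05 0 0 0.008 0"

```text
time_s: 4.25
tool_pos: [0.508, 0.3437, -0.0018]
ee_rot: [0.0, 0.979, 0.206, -0.001]
force: [-0.4, 0.6, -0.1]
gripper_width: 0.05
finger_force: 0.0
```

Emit:
play_rows --pt "0.05 0 0 0.004 0" --pt "0.05 0 0 0.008 0" --pt "0.05 0 0 0.008 0"

```text
time_s: 4.62
tool_pos: [0.5081, 0.3438, -0.0096]
ee_rot: [0.0, 0.979, 0.206, -0.0]
force: [-0.3, 0.1, -0.5]
gripper_width: 0.0502
finger_force: 0.0
```

```bash
python3 - <<'E'
from h import *
im,c,st=look('w4',1)
for b in (0,.01,.02,.03,.04): print(b,[np.round(proj(c,st['tool_pos']+np.array([s*.0101,s*-.0229,b]))) for s in (1,-1)])
E
```

```text
t 4.625 tcp [ 0.5081  0.3438 -0.0096] toolx yaw 23.766584783189916 j [ 0.85  0.51 -0.05 -0.   -1.02  1.14]
0 [array([317., 233.]), array([241., 234.])]
0.01 [array([318., 240.]), array([239., 240.])]
0.02 [array([321., 246.]), array([236., 247.])]
0.03 [array([323., 254.]), array([234., 254.])]
0.04 [array([326., 263.]), array([231., 263.])]
```

View pics/w4.png

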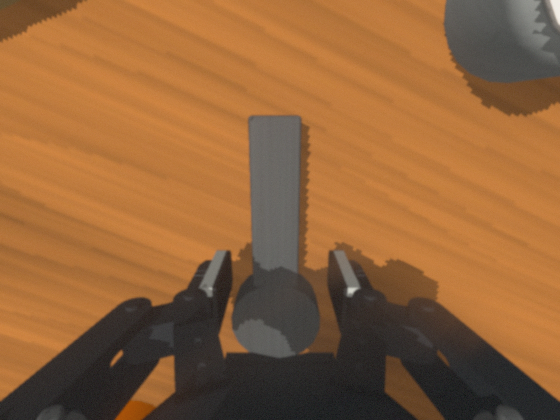

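The bar is untouched. The finger gap of 98 px for 50 mm implies the tips are about 40 mm behind the reported TCP, roughly 30 mm above the bench. I'll keep going down while watching the force.

Emit:
play_rows --pt "0.05 0 0 0.005 0" --pt "0.05 0 0 0.01 0" --pt "0.05 0 0 0.012 0" --pt "0.05 0 0 0.012 0"

```text
time_s: 5.18
tool_pos: [0.5083, 0.3439, -0.0214]
ee_rot: [0.0, 0.979, 0.206, -0.0]
force: [0.1, 0.6, -0.1]
gripper_width: 0.0499
finger_force: 0.0
```

Emit:
play_rows --pt "0.045 0 0 0.003 0" --pt "0.045 0 0 0.006 0" --pt "0.045 0 0 0.006 0"

```text
time_s: 5.55
tool_pos: [0.5082, 0.3438, -0.0275]
ee_rot: [0.0, 0.979, 0.206, -0.0]
force: [0.2, 0.1, 0.7]
gripper_width: 0.0451
finger_force: 0.0
```

Emit:
play_rows --pt "0.015 0 0 0 0" --pt "0.015 0 0 0 0" --pt "0.015 0 0 0 0" --pt "0.015 0 0 0 0" --squeeze 30

```text
time_s: 6.05
tool_pos: [0.5086, 0.3449, -0.0266]
ee_rot: [-0.001, 0.979, 0.206, 0.001]
force: [-3.0, 4.4, 3.0]
gripper_width: 0.0251
finger_force: 32.2
```

Gripped (25 mm opening, 32 N), so the tool's z reads about 30 mm low. I'll reopen and probe for the bench to get a deeper hold.

Emit:
play_rows --pt "0.038 0 0 0 0" --pt "0.038 0 0 0 0" --pt "0.038 0 0 0.002 0" --pt "0.038 0 0 0.004 0" --pt "0.038 0 0 0.006 0" --pt "0.038 0 0 0.006 0"

```text
time_s: 6.8
tool_pos: [0.5082, 0.3438, -0.0334]
ee_rot: [0.0, 0.979, 0.206, -0.0]
force: [-0.7, -0.1, -1.0]
gripper_width: 0.0378
finger_force: 0.0
```

Emit:
play_rows --pt "0.038 0 0 0.002 0" --pt "0.038 0 0 0.004 0" --pt "0.038 0 0 0.004 0"

```text
time_s: 7.18
tool_pos: [0.5082, 0.3439, -0.0374]
ee_rot: [0.0, 0.979, 0.206, -0.0]
force: [0.0, 1.5, -0.3]
gripper_width: 0.038
finger_force: 0.0
```

Emit:
play_rows --pt "0.015 0 0.001 0 0" --pt "0.015 0 0.001 0 0" --pt "0.015 0 0.001 0 0" --pt "0.015 0 0.001 0 0" --squeeze 60

```text
time_s: 7.68
tool_pos: [0.5089, 0.3435, -0.0368]
ee_rot: [-0.0, 0.979, 0.206, 0.0]
force: [-2.0, 1.6, 3.2]
gripper_width: 0.0244
finger_force: 60.4
```

Emit:
play_rows --pt "0.015 0 0.001 -0.03 0" --pt "0.015 0 0.001 -0.06 0" --pt "0.015 0 0.001 -0.06 0"

```text
time_s: 8.05
tool_pos: [0.51, 0.3427, 0.0238]
ee_rot: [-0.001, 0.979, 0.206, 0.001]
force: [-0.2, -0.1, -6.6]
gripper_width: 0.0246
finger_force: 60.3
```

```bash
python3 - <<'E'
from h import *
im,c,st=look('w5',1)
d=pic=manip.get_image('top'); save('t5.png',d)
print(st['finger_force'],st['force'],st['gripper_width'])
a=np.hstack([im,d]); save('wt5.png',cv2.resize(a,(800,300)))
E
```

```text
t 8.05 tcp [0.51   0.3427 0.0238] toolx yaw 23.75542881772812 j [ 0.85  0.48 -0.01  0.   -1.09  1.14]
60.31509876251221 [-0.24951196 -0.07149061 -6.55347163] 0.024556308330324062
```

View pics/wt5.png

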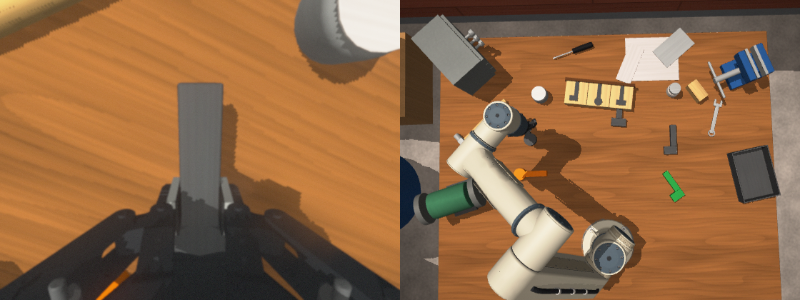

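The bar is held level and lifted (about 0.67 kg). The bar on the bench corresponds to a TCP reading of z≈−0.037. Next I'll carry it in front of the round bay and measure the rack.

Emit:
play_rows --pt "0.015 -0.185 0.232 -0.13 30.4" --pt "0.015 -0.185 0.232 -0.13 30.4" --pt "0.015 -0.185 0.232 -0.13 30.4" --pt "0.015 -0.185 0.232 -0.13 30.4" --pt "0.015 -0.185 0.232 -0.13 30.4" --pt "0.015 -0.185 0.232 -0.13 30.4" --pt "0.015 -0.185 0.232 -0.13 30.4" --pt "0.015 -0.185 0.232 -0.13 30.4" --pt "0.015 -0.185 0.232 -0.13 30.4"

```text
time_s: 9.28
tool_pos: [0.4331, 0.056, 0.1518]
ee_rot: [0.0, 0.998, -0.057, -0.001]
force: [-0.3, 0.2, -5.7]
gripper_width: 0.0248
finger_force: 60.9
```

```bash
python3 - <<'E'
from h import *
im,c,st=look('w6',1)
h=cv2.cvtColor(im,cv2.COLOR_RGB2HSV).astype(int)
y=(h[...,2]>150)&(h[...,0]>14)&(h[...,0]<34)&(h[...,1]>50)
for a,ce,m in comps(y,400): print(a,ce)
for a,ce,m in comps(dark(im),250):
    ys,xs=np.where(m); print('dark',a,np.round(ce),xs.min(),xs.max(),ys.min(),ys.max())
E
```

```text
t 9.275 tcp [0.4331 0.056  0.1518] toolx yaw -6.562751129863261 j [ 0.49  0.05 -0.24 -0.   -1.28  0.97]
2838 [ 54.60324172 303.79739253]
dark 4305 [386.  50.] 349 422 0 85
dark 60658 [278. 335.] 0 559 116 419
```

View pics/w6.png

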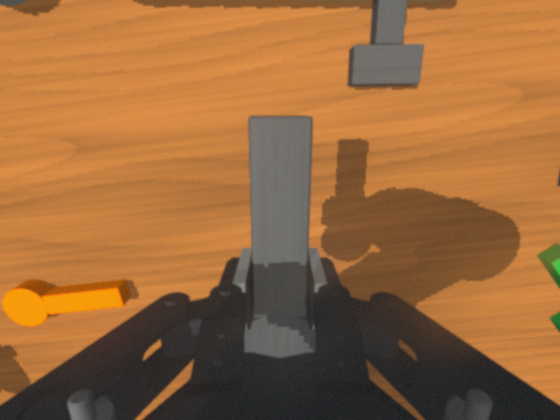

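The view shows the held bar straight ahead (250–312, 117), with the T-bar head at (386,65) and the rack front just out of the top edge. I'll move forward 75 mm and measure.

Emit:
play_rows --pt "0.015 0.04 0 0 0" --pt "0.015 0.075 0 0 0" --pt "0.015 0.075 0 0 0" --pt "0.015 0.075 0 0 0"

```text
time_s: 9.82
tool_pos: [0.5075, 0.047, 0.1521]
ee_rot: [0.0, 0.998, -0.058, -0.001]
force: [-0.2, -0.4, -5.6]
gripper_width: 0.0247
finger_force: 60.7
```

```bash
python3 - <<'E'
from h import *
im,c,st=look('w7',1.42)
h=cv2.cvtColor(im,cv2.COLOR_RGB2HSV).astype(int)
y=(h[...,2]>110)&(h[...,0]>14)&(h[...,0]<34)&(h[...,1]>50)&(h[...,1]<170)
for a,ce,m in comps(y,400):
    ys,xs=np.where(m); print(a,ce,xs.min(),xs.max(),ys.min(),ys.max())
for a,ce,m in comps(dark(im),250):
    ys,xs=np.where(m); print('dark',a,np.round(ce),xs.min(),xs.max(),ys.min(),ys.max())
E
```

```text
t 9.825 tcp [0.5075 0.047  0.1521] toolx yaw -6.613739373233727 j [ 0.4   0.19 -0.07 -0.   -1.31  1.06]
23742 [283.66948867  41.88615112] 105 462 0 89
dark 1683 [161.  36.] 137 179 0 61
dark 1612 [399.  40.] 374 422 0 62
dark 3536 [25. 53.] 0 56 7 89
dark 666 [284.  60.] 266 301 41 74
dark 3526 [378. 129.] 343 411 83 160
dark 60445 [278. 335.] 0 559 116 419
dark 488 [551. 234.] 542 559 218 251
```

View pics/w7.png

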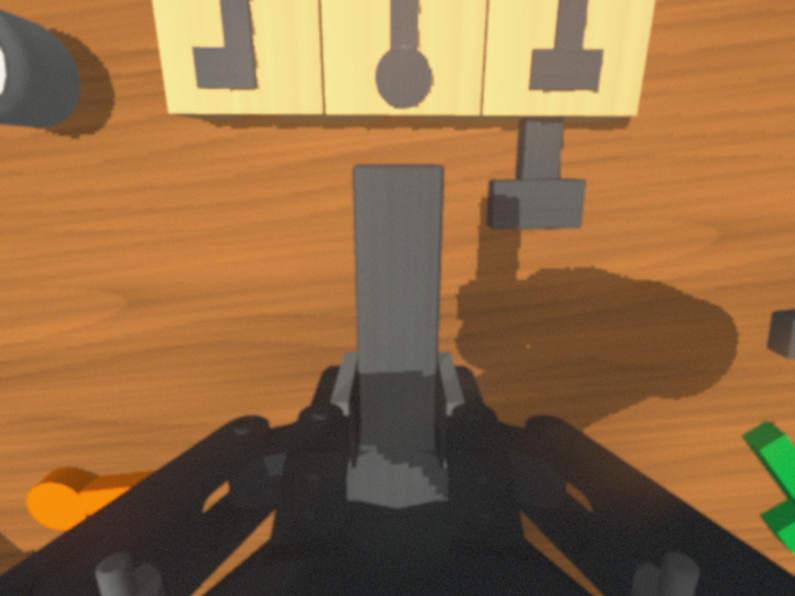

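The view shows the rack front edge from (168,113) to (638,116), with seams at (324,115) and (482,116). The L, round and T labels run left to right. The held bar's tip is at (398,166), in front of the round bay.

```bash
cat > rack.py <<'E'
from h import *
import pickle
im,c,st=pickle.load(open('w7.pkl','rb'))
h=cv2.cvtColor(im,cv2.COLOR_RGB2HSV).astype(int)
b=(h[...,2]>170)&(h[...,0]>14)&(h[...,0]<34)&(h[...,1]>50)&(h[...,1]<170)
cols=[];rows=[]
for x in range(122,445,3):
    r=np.where(b[60:95,x])[0]
    if len(r): cols.append(x); rows.append(r.max()+60.5)
P=np.array([onz(c,p,.042)[:2] for p in zip(cols,rows)])
vx,vy,x0,y0=cv2.fitLine(P.astype(np.float32),cv2.DIST_HUBER,0,.001,.001).ravel()
v=np.array([vx,vy])*np.sign(vy); u=np.array([v[1],-v[0]]); p0=np.array([x0,y0])
print('rack yaw',np.degrees(np.arctan2(u[1],u[0])))
V=h[...,2]
# seams: dark columns on a bright row
for lo,hi in ((215,240),(328,352)):
    s=V[66:78,lo:hi].mean(0); print('seam',lo+s.argmin(),s.min(),np.median(s))
S=[]
for row in (72,):
    xs=np.where(b[row,90:470])[0]+90
    for x in (xs.min()-.5,lo and 228.3,339.5,xs.max()+.5):
        q=onz(c,(x,row),.042)[:2]; S.append((q-p0)@v)
print('edge/seam v',np.round(S,4),np.diff(S))
o=p0+v*(S[1]+S[2])/2; of=o+.1*v; print('round mouth',o,'foot mouth',of)
# height of roof: two views of the left/right front corner (wrist, top)
it,ct=pickle.load(open('d0.pkl','rb'))['top']
# held bar
m=dark(im); zt=st['tool_pos'][2]+.037+.022
E_=[]
for r in range(125,235,5):
    x=np.where(m[r,230:330])[0]+230; E_.append(onz(c,((x.min()+x.max())/2,r),zt)[:2])
E_=np.array(E_,np.float32); f=cv2.fitLine(E_,cv2.DIST_HUBER,0,.001,.001).ravel(); bu=f[:2]*np.sign(f[0])
w=[np.ptp(np.where(m[r,230:330])[0])+1 for r in (130,200)]
rr=np.where(m[100:140,280])[0].min()+100-.5
tip=onz(c,(280,rr),zt)[:2]; org=tip-.095*bu
t=st['tool_pos'][:2]
print('bar yaw',np.degrees(np.arctan2(bu[1],bu[0])),'tip',tip,'width px',w,'26mm?',np.linalg.norm(onz(c,(0,130),zt)-onz(c,(w[0],130),zt)))
print('bar origin rel bay: u',(org-o)@u,'v',(org-o)@v,'grasp bar-x',(t-org)@bu)
tb=onz(c,(378,82.5),.022)
print('u,v',u,v)
E
python3 rack.py
```

```text
rack yaw -6.8438673
seam 228 186.08333333333334 244.83333333333334
seam 339 193.58333333333334 244.66666666666666
edge/seam v [ 0.1366  0.0353 -0.0647 -0.1647] [-0.10130091 -0.09999443 -0.09994398]
round mouth [0.60994439 0.03016184] foot mouth [0.62186081 0.1294493 ]
bar yaw -6.9288406 tip [0.58209859 0.03751634] width px [np.int64(63), np.int64(58)] 26mm? 0.025157863650715522
bar origin rel bay: u -0.12352367917666758 v 0.004124762054566161 grasp bar-x 0.019791939201819448
u,v [ 0.99287456 -0.11916418] [0.11916418 0.99287456]
```

Emit:
play_rows --pt "0.015 0 0.004 0.06 0" --pt "0.015 0 0.004 0.12 0" --pt "0.015 0 0.004 0.17 0" --pt "0.015 0 0.004 0.18 0" --pt "0.015 0 0.004 0.186 0" --pt "0.015 0 0.004 0.186 0"

```text
time_s: 10.62
tool_pos: [0.509, 0.0433, -0.0313]
ee_rot: [-0.001, 0.998, -0.058, 0.002]
force: [0.6, 0.1, -4.7]
gripper_width: 0.0248
finger_force: 60.9
```

Emit:
play_rows --pt "0.015 0.015 0 0 0" --pt "0.015 0.03 0 0 0" --pt "0.015 0.045 0 0 0" --pt "0.015 0.045 0 0 0"

```text
time_s: 11.12
tool_pos: [0.5545, 0.0379, -0.0313]
ee_rot: [-0.001, 0.998, -0.058, 0.002]
force: [0.4, 0.2, -6.4]
gripper_width: 0.0248
finger_force: 60.9
```

Emit:
play_rows --pt "0.015 0.01 0 0.003 0" --pt "0.015 0.02 0 0.003 0" --pt "0.015 0.029 0 0.003 0" --pt "0.015 0.032 0 0.004 0" --pt "0.015 0.032 0 0.005 0"

```text
time_s: 11.75
tool_pos: [0.5845, 0.0338, -0.0368]
ee_rot: [0.0, 0.998, -0.058, 0.0]
force: [-5.0, 1.3, 9.0]
gripper_width: 0.0246
finger_force: 62.8
```

Emit:
play_rows --pt "0.015 0.002 0 0 0" --pt "0.015 0.004 0 0 0" --pt "0.015 0.005 0 0 0" --pt "0.015 0.005 0 0 0"

```text
time_s: 12.25
tool_pos: [0.5871, 0.0332, -0.0368]
ee_rot: [0.0, 0.998, -0.058, -0.001]
force: [-10.1, 2.0, 9.3]
gripper_width: 0.0252
finger_force: 63.0
```

Emit:
play_rows --pt "0.015 0.001 0 -0.001 0" --pt "0.015 0.003 0 -0.001 0" --pt "0.015 0.004 0 -0.001 0" --pt "0.015 0.004 0 -0.001 0"

```text
time_s: 12.75
tool_pos: [0.5907, 0.0329, -0.0368]
ee_rot: [0.0, 0.998, -0.058, -0.002]
force: [-10.3, 3.4, 7.0]
gripper_width: 0.0248
finger_force: 62.6
```

Emit:
play_rows --pt "0.015 0.001 0 -0.001 0" --pt "0.015 0.002 0 -0.001 0" --pt "0.015 0.003 0 -0.001 0" --pt "0.015 0.003 0 -0.001 0"

```text
time_s: 13.25
tool_pos: [0.5905, 0.0329, -0.0368]
ee_rot: [0.0, 0.998, -0.058, -0.005]
force: [-17.8, 4.8, 9.9]
gripper_width: 0.0248
finger_force: 62.9
```

The force has jumped and the motion stopped, so the bar is home against the stop. I'll release and retreat.

Emit:
play_rows --pt "0.015 -0.003 0 -0.001 0" --pt "0.045 -0.003 0 -0.001 0" --pt "0.045 -0.003 0 -0.001 0" --pt "0.045 -0.003 0 -0.001 0"

```text
time_s: 13.75
tool_pos: [0.5939, 0.0327, -0.0346]
ee_rot: [-0.0, 0.998, -0.058, 0.001]
force: [0.8, -0.2, 0.3]
gripper_width: 0.0451
finger_force: 0.0
```

Emit:
play_rows --pt "0.045 0 0 -0.02 0" --pt "0.045 0 0 -0.06 0" --pt "0.045 0 0 -0.12 0" --pt "0.045 -0.06 0 -0.18 0" --pt "0.045 -0.08 0 -0.19 0" --pt "0.045 -0.08 0 -0.19 0" --pt "0.045 -0.08 0 -0.19 0"

```text
time_s: 14.62
tool_pos: [0.5136, 0.042, 0.1547]
ee_rot: [-0.0, 0.998, -0.058, 0.0]
force: [0.8, -0.0, -0.4]
gripper_width: 0.0446
finger_force: 0.0
```

```bash
cat > chk.py <<'E'
import sys
from h import *
o={'round':np.array([.60994,.03016]),'foot':np.array([.62186,.12945])}
u=np.array([.99287,-.11916]);v=np.array([.11916,.99287])
im,c,st=look(sys.argv[1],1)
m=dark(im)
for a,ce,k in comps(m,250):
    w=onz(c,ce,.022)[:2]
    for n in o:
        r=w-o[n]
        if abs(r@v)<.045 and -.12<r@u<0:
            ys,xs=np.where(k); P=np.array([onz(c,p,.022)[:2] for p in zip(xs,ys)])-o[n]
            U,V=P@u,P@v; bins=np.arange(-.034,-.006,.004)
            mid=[(V[(U>b)&(U<b+.004)].min()+V[(U>b)&(U<b+.004)].max())/2 for b in bins]
            f=np.polyfit(bins+.002,mid,1)
            print(n,a,'head end u',round(U.min(),4),'shank v at u=-.04',np.polyval(f,-.04).round(4),'slope',f[0].round(3),'Vrange',V.min().round(4),V.max().round(4))
E
python3 chk.py w8
```

```text
t 14.625 tcp [0.5136 0.042  0.1547] toolx yaw -6.627895942509514 j [ 0.39  0.2  -0.06 -0.   -1.31  1.07]
round 3023 head end u -0.0896 shank v at u=-.04 -0.0011 slope 0.015 Vrange -0.0264 0.0253
```

The round bar is home: head end at −90 mm (expected −92), v −1 mm, slope 0.015. Now the L bar. The only dark L is at top-view (538,282); the green one at (545,370) is the look-alike.

Emit:
play_rows --pt "0.05 -0.027 0.347 0 -6.6" --pt "0.05 -0.027 0.347 0 -6.6" --pt "0.05 -0.027 0.347 0 -6.6" --pt "0.05 -0.027 0.347 0 -6.6" --pt "0.05 -0.027 0.347 0 -6.6" --pt "0.05 -0.027 0.347 0 -6.6" --pt "0.05 -0.027 0.347 0 -6.6" --pt "0.05 -0.027 0.347 0 -6.6"

```text
time_s: 15.68
tool_pos: [0.4464, -0.2996, 0.1536]
ee_rot: [-0.0, 1.0, -0.001, -0.001]
force: [1.5, 0.7, -0.4]
gripper_width: 0.0499
finger_force: 0.0
```

```bash
python3 - <<'E'
from h import *
import pickle
im,c,st=look('w9',1)
it,ct=pickle.load(open('d0.pkl','rb'))['top']
tb=[x for x in comps(dark(it),150) if np.hypot(*(x[1]*1.42-[540,282]))<8][0]
for a,ce,m in comps(dark(im),2000):
    if a<9000:
        r=barpose(c,m); print(a,np.round(ce),[np.round(x,2) for x in r],two(c,ce,ct,tb[1]))
        x,y=np.round(ce).astype(int); save('w9c.png',im[max(0,y-100):y+140,max(0,x-140):x+140],2)
E
```

```text
t 15.675 tcp [ 0.4464 -0.2996  0.1536] toolx yaw -0.07315872549516689 j [-0.3   0.25 -0.   -0.   -1.33  1.87]Traceback (most recent call last):
  File "<stdin>", line 8, in <module>
  File "h.py", line 29, in barpose
    sh=max(comps(sh,100),key=lambda t:t[0])[2]
       ~~~^^^^^^^^^^^^^^^^^^^^^^^^^^^^^^^^^
ValueError: max() iterable argument is empty
```

```bash
python3 - <<'E'
from h import *
import pickle
im,c,st=pickle.load(open('w9.pkl','rb'))
it,ct=pickle.load(open('d0.pkl','rb'))['top']
tb=[x for x in comps(dark(it),150) if np.hypot(*(x[1]*1.42-[540,282]))<8][0]
save('w9c.png',im[60:360,100:460],2)
for a,ce,m in comps(dark(im),1000):
    ys,xs=np.where(m); print(a,np.round(ce),xs.min(),xs.max(),ys.min(),ys.max())
    try: print([np.round(x,2) for x in barpose(c,m)],two(c,ce,ct,tb[1]))
    except Exception as e: print(e)
E
```

```text
4867 [40. 76.] 0 83 23 115
max() iterable argument is empty
3646 [276. 181.] 244 294 113 231
[array([ 427.35, -302.81]), array([1., 0.]), np.float64(0.0), np.float64(127.5), np.float64(25.0), array([ 522.35, -302.81])] (array([ 0.44857979, -0.29624422,  0.00632807]), np.float64(0.0002596421535562245))
55915 [329. 351.] 0 559 213 419
[array([ 281.24, -399.76]), array([0.97, 0.25]), np.float64(14.3), np.float64(337.21), np.float64(27.52), array([ 373.3 , -376.29])] (array([ 0.4331304 , -0.28504751,  0.23366009]), np.float64(0.0708777412311438))
```

View pics/w9c.png

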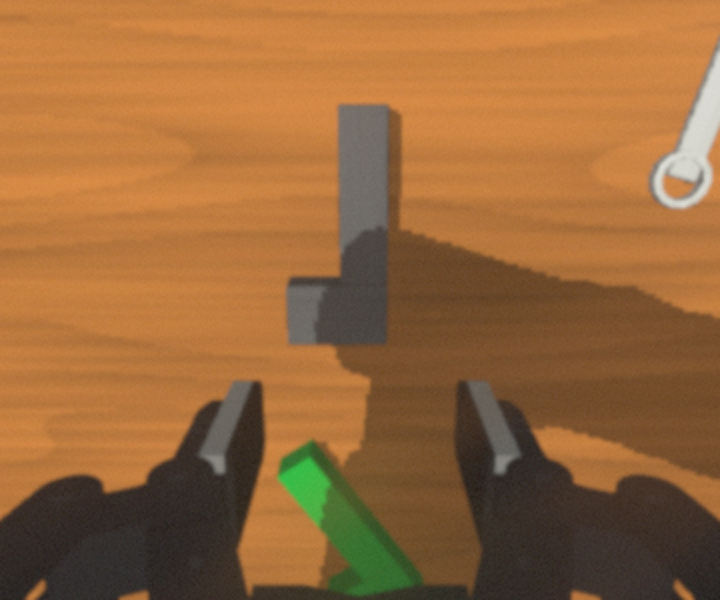

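The crop confirms the dark L: shank at crop (363,180) and head to the left at (335,315). The green one at (350,520) is the look-alike. The two views again give a low, flat bar. I'll grasp it.

Emit:
play_rows --pt "0.048 0.002 0.0033 0.06 0" --pt "0.048 0.002 0.0033 0.12 0" --pt "0.048 0.002 0.0033 0.15 0" --pt "0.045 0.002 0.0033 0.175 0" --pt "0.045 0.002 0.0033 0.184 0" --pt "0.045 0.002 0.0033 0.19 0" --pt "0.045 0.002 0.0033 0.19 0"

```text
time_s: 16.6
tool_pos: [0.449, -0.3028, -0.0346]
ee_rot: [0.0, 1.0, -0.0, 0.0]
force: [-0.2, -0.1, -0.5]
gripper_width: 0.0454
finger_force: 0.0
```

Emit:
play_rows --pt "0.015 0 0 0 0" --pt "0.015 0 0 0 0" --pt "0.015 0 0 0 0" --pt "0.015 0 0 0 0"

```text
time_s: 17.1
tool_pos: [0.4493, -0.3029, -0.0339]
ee_rot: [0.0, 1.0, -0.0, 0.001]
force: [-0.8, 3.0, 6.1]
gripper_width: 0.0246
finger_force: 61.3
```

Emit:
play_rows --pt "0.015 0 0 -0.05 0" --pt "0.015 0 0 -0.11 0" --pt "0.015 0.01 -0.05 -0.17 0" --pt "0.015 0.068 -0.445 -0.188 6.8" --pt "0.015 0.068 -0.445 -0.188 6.8" --pt "0.015 0.068 -0.445 -0.188 6.8" --pt "0.015 0.068 -0.445 -0.188 6.8" --pt "0.015 0.068 -0.445 -0.188 6.8" --pt "0.015 0.068 -0.445 -0.188 6.8" --pt "0.015 0.068 -0.445 -0.188 6.8" --pt "0.015 0.068 -0.445 -0.188 6.8" --pt "0.015 0.068 -0.445 -0.188 6.8" --pt "0.015 0.068 -0.445 -0.188 6.8"

```text
time_s: 18.73
tool_pos: [0.5163, 0.141, 0.1525]
ee_rot: [0.0, 0.998, -0.06, -0.0]
force: [0.7, -0.6, -5.7]
gripper_width: 0.0244
finger_force: 61.3
```

```bash
python3 - <<'E'
from h import *
im,c,st=look('w10',1)
o=np.array([.62186,.12945]);u=np.array([.99287,-.11916]);v=np.array([.11916,.99287])
m=dark(im); zt=st['tool_pos'][2]+.035+.022; E=[]
for r in range(125,225,5):
    x=np.where(m[r,225:335])[0]+225; E.append(onz(c,((x.min()+x.max())/2,r),zt)[:2])
f=cv2.fitLine(np.array(E,np.float32),cv2.DIST_HUBER,0,.001,.001).ravel(); bu=f[:2]*np.sign(f[0])
rr=np.where(m[95:150,280])[0].min()+94.5
tip=onz(c,(280,rr),zt)[:2]; a=E[0]; tip=a+bu*((tip-a)@bu); org=tip-.095*bu
print('row',rr,'yaw',np.degrees(np.arctan2(bu[1],bu[0])),'u',(org-o)@u,'v',(org-o)@v,'gx',(st['tool_pos'][:2]-org)@bu, 'w',x.max()-x.min())
h=cv2.cvtColor(im,cv2.COLOR_RGB2HSV).astype(int)
for n,lo,hi in (('seam',315,360),('left',150,230)):   # check rack lateral on a row near the front edge
    s=h[60:70,lo:hi,2].mean(0); g=np.abs(np.diff(s)).argmax()+lo; q=onz(c,(g+.5,65),.042)[:2]-o; print(n,g,q@v,q@u, lo+s.argmin())
E
```

```text
t 18.725 tcp [0.5163 0.141  0.1525] toolx yaw -6.905503725498086 j [ 0.56  0.24 -0.01 -0.   -1.32  0.89]
row 117.5 yaw -6.4750047 u -0.12681782913575734 v -0.0021709091061483127 gx 0.020644604161680045 w 55
seam 331 -0.048726378693293736 0.010877497563826744 332
left 220 0.05062796650336362 0.01094501810251876 150
```

Emit:
play_rows --pt "0.015 0 -0.003 0.06 0" --pt "0.015 0 -0.003 0.12 0" --pt "0.015 0 -0.003 0.17 0" --pt "0.015 0 -0.003 0.178 0" --pt "0.015 0 -0.003 0.182 0" --pt "0.015 0 -0.003 0.182 0"

```text
time_s: 19.52
tool_pos: [0.5189, 0.1458, -0.027]
ee_rot: [-0.001, 0.998, -0.059, 0.002]
force: [-0.6, 0.1, -4.7]
gripper_width: 0.0247
finger_force: 61.3
```

Emit:
play_rows --pt "0.015 0.02 0 0 0" --pt "0.015 0.04 0 0 0" --pt "0.015 0.05 0 0 0" --pt "0.015 0.05 0 0 0"

```text
time_s: 20.02
tool_pos: [0.5675, 0.1393, -0.0283]
ee_rot: [-0.0, 0.998, -0.06, 0.001]
force: [-0.3, 0.6, -5.9]
gripper_width: 0.0243
finger_force: 61.3
```

Emit:
play_rows --pt "0.015 0.01 0.001 0.003 0" --pt "0.015 0.02 0.002 0.004 0" --pt "0.015 0.028 0.002 0.006 0" --pt "0.015 0.03 0.002 0.008 0" --pt "0.015 0.03 0.002 0.008 0"

```text
time_s: 20.65
tool_pos: [0.5941, 0.1335, -0.0339]
ee_rot: [0.0, 0.998, -0.059, -0.002]
force: [-18.0, 1.4, 23.4]
gripper_width: 0.0245
finger_force: 64.8
```

Emit:
play_rows --pt "0.015 0.002 0 0 0" --pt "0.015 0.004 0 0 0" --pt "0.015 0.007 0 0 0" --pt "0.015 0.007 0 0 0"

```text
time_s: 21.15
tool_pos: [0.6018, 0.1329, -0.034]
ee_rot: [0.0, 0.998, -0.059, -0.001]
force: [-16.2, 2.7, 19.9]
gripper_width: 0.0245
finger_force: 64.5
```

Pressing on the bench at 20 N, so I'll ease up 2 mm and push to the stop.

Emit:
play_rows --pt "0.015 0 0 -0.001 0" --pt "0.015 0.001 0 -0.002 0" --pt "0.015 0.003 0 -0.002 0" --pt "0.015 0.004 0 -0.002 0" --pt "0.015 0.004 0 -0.002 0"

```text
time_s: 21.78
tool_pos: [0.6032, 0.1327, -0.0339]
ee_rot: [0.0, 0.998, -0.06, -0.003]
force: [-18.3, 4.5, 14.8]
gripper_width: 0.0247
finger_force: 63.8
```

At the stop (predicted 0.6026, and the motion has stalled). I'll release.

Emit:
play_rows --pt "0.015 -0.004 0 -0.002 0" --pt "0.04 -0.004 0 -0.002 0" --pt "0.045 -0.004 0 -0.002 0" --pt "0.045 -0.004 0 -0.002 0"

```text
time_s: 22.28
tool_pos: [0.604, 0.1327, -0.0328]
ee_rot: [-0.0, 0.998, -0.06, 0.001]
force: [0.3, 0.3, -0.1]
gripper_width: 0.0448
finger_force: 0.0
```

Emit:
play_rows --pt "0.045 0 0 -0.02 0" --pt "0.045 0 0 -0.06 0" --pt "0.045 0 0 -0.12 0" --pt "0.045 -0.06 0.05 -0.18 0" --pt "0.045 -0.08 0.05 -0.19 0" --pt "0.045 -0.08 0.05 -0.19 0" --pt "0.045 -0.08 0.05 -0.19 0"

```text
time_s: 23.15
tool_pos: [0.518, 0.0927, 0.1568]
ee_rot: [-0.0, 0.998, -0.06, 0.0]
force: [-0.1, 0.1, 0.2]
gripper_width: 0.0451
finger_force: 0.0
```

```bash
python3 chk.py w11
```

```text
t 23.15 tcp [0.518  0.0927 0.1568] toolx yaw -6.832464693528184 j [ 0.47  0.22 -0.03 -0.   -1.32  0.98]
foot 2851 head end u -0.0733 shank v at u=-.04 -0.0008 slope 0.009 Vrange -0.0139 0.0422
round 3123 head end u -0.0895 shank v at u=-.04 0.0 slope 0.014 Vrange -0.0266 0.0267
```

Both bars check out: L head end at −73 mm (expected −75), and round at −90 mm (expected −92), both straight and centred. I'll hand it in.

```bash
python3 -c "
from bench import manip
print(manip.sign_off())"
```

```text
the job is handed in; nothing more can be done
None
```

I put the L-shaped and round-headed bars into their labelled bays and handed the job in at about 23 s. The last wrist picture shows both about 2 mm from fully home, centred to about 1 mm and straight within 0.015 rad; sign-off returned no verdict.

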